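Lock the tin in, unlatch the press arm and hold it up

TASK

Swing the tin press's keeper bar fully shut across the front of the tin until it snaps into its detent. Then pull the orange latch knob on the end of the press arm all the way out to the keeper's side against its spring, lift the arm off its ball, raise it about 30 degrees and finish with the gripper still holding it up there, still. Leave the tin in its nest, the keeper shut and everything else on the worktop where it stands.

Things in the scene. Friction and masses are not known exactly. Their poses are not given: they have to be found in the camera images.
- tin_press: Tin press: wooden board 130 x 270 x 10 mm fixed to the worktop, x -75 to +55, y -135 to +135 mm from the origin (on the worktop). In its frame, mm: nest of the tin round (0, 0), walls 29 high at back (+x) and sides, open at the front (-x); arm hinge at (0, +112), two cheeks up to z 82; ball at (0, -105); keeper along the front. None of these moves but keeper and arm.
- keeper (a joint): Keeper: flat steel bar, 12 mm thick, z 26 to 38 mm, turning about keeper_hinge. 0 = shut: along tin_press's +y across the tin's front, at its stop; grows as the free end swings to tin_press's -x, up to 1.3 rad; light friction. In the last 0.15 rad it rides over a sprung brass nub (3 to 6 N at the post) and drops behind it below 0.02, where the nub holds it.
- keeper_post (a point): On the axis of the keeper's upright black finger post, 72 mm above the worktop. Post: round, 12 mm in diameter, at the bar's free end, 100 mm from the pivot, from the bar up to 90 mm above the worktop. Push it or pinch it. With the bar shut, 30 mm are free between post and arm, above the tin (top at 50 mm).
- keeper_hinge (a point): On the keeper's vertical pivot axis, at (-52, -55) mm of tin_press, fixed, 72 mm above the worktop.
- press_arm (a joint): Angle of the white press arm about its horizontal hinge: 0 = down, coupler over the ball, rubber pad 2 mm over the tin; grows as the coupler end is raised, up to 1.2 rad. It falls back when let go. While the latch is in, it stops after about 0.02 rad.
- press_hinge (a point): Middle of the arm's hinge axle, 69 mm above the worktop; the axle runs along tin_press's x. Raising the arm turns everything on it about the axis -x of tin_press through this point.
- white_arm: The white press arm with all it carries (rubber pad, coupler, latch), about 0.55 kg. Origin at press_hinge; its -y points along the arm to the coupler. Bar 26 mm wide, 18 high, top 78 mm above the worktop when down; coupler 44 x 50 mm, 192 to 242 mm from the hinge, top 85 mm above the worktop when down.
- latch (a joint): Travel of the latch, m: 0 = in (toe hooked under the steel plate below the ball), 0.018 = fully out. It slides on the coupler towards tin_press's -x, the keeper's side, against a spring: 4.4 N at 0, 8.4 N at the end; springs back when let go. The toe is clear of the plate beyond 0.010.
- latch_knob (a point): Middle of the orange latch knob: upright block 14 mm thick along tin_press's x (the pull direction), 24 mm long along y, 34 mm high, on the coupler, 217 mm from the arm hinge. Arm down: knob from 90.5 to 124.5 mm above the worktop, this point 107.5 mm. Pinch it across its 14 mm, pull, and lift the arm by it.
- ball (a point): Centre of the steel ball, 26 mm in diameter, on its mount on tin_press, 60 mm above the worktop, under the coupler.
- nest (a point): Middle of the nest's floor, on tin_press, 10 mm above the worktop.
- tin: Low round food tin, 86 mm in diameter, 40 mm high, standing loose in the nest; origin at the middle of its underside.
- cup: Bystander: tall red plastic beaker, 74 mm wide, 120 mm high; origin under its middle, as for all bystanders.
- spice_a: Bystander: spice jar with a red cap, 45 mm in diameter, 106 mm high.
- spice_b: Bystander: spice jar with a white cap, 47 mm in diameter, 98 mm high.
- salt_shaker: Bystander: salt shaker with a grey top, 44 mm in diameter, 90 mm high.
- jar: Bystander: clear jar with a black lid, 63 mm in diameter, 94 mm high. Right of it stands a dish drainer full of plates, fixed (y below -0.12, x 0.33 to 0.65, up to 0.26 m high): pass over it or keep clear.
- dish_soap: Bystander: soap pump bottle, 59 x 77 mm, 173 mm high, behind the drainer. Behind the press stands a counter oven with a board on top that overhangs it: front edge at x 0.675, z 0.257 to 0.288; keep hand and wrist clear of it.

How it is judged:
By the outcome, as a careful person would: the job done as asked, in the order asked, and still so for the second after the job is handed in, while the arm keeps its last pose, push and grip.
It also fails if it takes over 58 s, if anything falls off the work surface, if the arm or the gripper's body presses on something with over 40 N, if the wrist force passes 120 N, or if a joint passes its speed limit or range.

ROBOT

A 6-joint arm with a two-finger parallel gripper is mounted at the origin on a cart in front of the work surface, level with it; the furniture and walls round the work are solid. World frame = base frame: x ahead of the robot, y to its left, z up, the work surface at z = 0. Lengths are in mm, angles in rad, forces in N, time in s.
With the tool pointing down it reaches from about 350 to 775 mm from the base axis. Payload 7.3 kg.
Tool frame: the origin (TCP) lies at the very end of the fingers, on their centre line; the grasp point (between the pads) lies 19 mm behind it; x points along the fingers, z is the direction in which the jaws open and shut, and the axes are right-handed (so a half turn about x gives the same grasp; the last joint's range is limited). The gripper opens to 92 mm and grips with 3 to 60 N. Pads are 19 mm wide; open, the fingers measure 130 mm over their backs; the gripper's body (75 mm by 190 mm) begins 47 mm behind the grasp point.
Start: joints at [1.006, 0.342, 1.524, -0, 1.275, -0.146], TCP at [213.487, 479.654, 226.741] pointing down, gripper open.
Joint ranges: [-2.53, 2.53], [-0.77, 2.02], [0.04, 2.7], [-1, 4.14], [0.28, 2.66], [-3.11, 3.11]. Speed limits (rad/s): [2.57, 2.57, 3.14, 3.14, 3.14, 3.14].

INTERFACE

Orientations are given as [roll, pitch, yaw] about the fixed x, y, z axes, in that order (R = Rz(yaw) Ry(pitch) Rx(roll)).
In Python, from plant import * gives the robot as it stands.
- The arm moves only by the tool carry_out, never from a script. Its argument "rows" is a list of rows, each a list of 4 numbers: the shift along the world's x, y, z in mm, then the turn about the world's z in degrees. In form: [[x, y, z, twist], ...]. A call has 1 to 20 rows; each row is the pose to reach, as a shift and turn from the pose measured when the call began; what a row does not reach only later rows make up. A row lasts 1/12 s, in which the tool goes at most 41.7 mm and 7.16 degrees, less where a joint would pass 70% of its speed; a pose out of reach is approached as far as the arm can. A call with a gripper value outside its range is refused whole. "hand" is the finger opening in mm, from 0 to 91.8, set as the call begins (left out, the last holds). The fingers move at their own pace and stop on an object; the grip force is fixed at half the most. Time passes only in rows, so rows that repeat a pose let the fingers close. It gives the time, the measured TCP pose, the force and the opening at its end, in the units of the state.
- get_obs(): the state, without advancing time (a new reading comes with each control period).
- capture(name): name is "side" or "top" or "wrist"; returns the picture (400x640x3 uint8, red, green, blue); there is no depth.
- camera_info(name): a dict with "camera_matrix" (3x3 intrinsics, pixels), "dist" ([k1, k2, p1, p2, k3] as OpenCV has them; the pictures are not rectified), "pose" (4x4, takes a point from camera to world coordinates); the wrist camera has in their place "mount" (4x4, takes a point from camera to tool coordinates, whose origin is the TCP and whose axes are the tool frame's). Camera axes: x right, y down, z forward; pixel columns grow to the right and rows downward; lengths in mm; the calibration is good to about 2 mm. A picture is of the moment at which its call begins: read the wrist's pose just before it. camera_info takes no time and is no camera call.
- close_job(): hands the job in, once; it reports no verdict.
The state is a dict: "time": time; "joint_positions": joint angles; "dq": joint speeds; "tau": joint torques, N m; "tool_pos": TCP position; "tcp_rot": TCP orientation; "contact_force": force on the tool from outside, world axes, zero at the start; "moment": the same for the moment, N m; "grip_width": finger opening in mm.
Only numpy, scipy, OpenCV 4.12 (cv2) and the standard library are available. Lean on these libraries where they do the work, as an engineer would, in place of code of your own. Each camera call takes 0.05 s, during which the arm holds its last target. There are 200 camera calls.

## Working session

There is one attempt and no reset: what is moved stays moved. The work goes in short steps, Python scripts to look and compute and a tool call to move; the robot and the scene stay as the last step left them, time stands still between calls to the robot, and variables do not carry over. Pictures are saved under pics/ and viewed, about 8 in all and at most 12, crops included, and the job is handed in when it is done.

Besides the shell and the picture viewer there is one more tool, called after "Call:" as name(argument=value, ...) on one line, values as JSON. carry_out: Moves the arm, as the interface text tells. Its arguments: {"type":"object","properties":{"rows":{"type":"array"},"hand":{"type":"number"}},"required":["rows"]}

```bash
mkdir -p pics; ls
python3 - <<'E'
from plant import *
import cv2
for n in ("side","top"):
    im=capture(n); cv2.imwrite(f"pics/{n}0.png",im[:,:,::-1]); 
    print(n,camera_info(n))
print(camera_info("wrist")); print(get_obs())
E
```

```text
pics
side {'camera_matrix': array([[519.10062326,   0.        , 325.35250486],
       [  0.        , 519.10062326, 198.43316308],
       [  0.        ,   0.        ,   1.        ]]), 'dist': array([0.05779847, 0.        , 0.        , 0.        , 0.        ]), 'pose': array([[-9.85542829e-01, -7.71434187e-02,  1.50845038e-01,
         3.15202125e+02],
       [-1.69110268e-01,  3.93530459e-01, -9.03623536e-01,
         1.48971531e+03],
       [ 1.03464915e-02, -9.16069141e-01, -4.00886866e-01,
         7.44663174e+02],
       [ 0.00000000e+00,  0.00000000e+00,  0.00000000e+00,
         1.00000000e+00]])}
top {'camera_matrix': array([[400.39642827,   0.        , 323.14751029],
       [  0.        , 400.39642827, 202.53302302],
       [  0.        ,   0.        ,   1.        ]]), 'dist': array([-0.10380642,  0.        ,  0.        ,  0.        ,  0.        ]), 'pose': array([[ 1.15682034e-02, -9.98207858e-01,  5.87132720e-02,
         4.82638772e+02],
       [-9.99769144e-01, -1.26095701e-02, -1.73970754e-02,
         5.38538803e+01],
       [ 1.81062465e-02, -5.84984648e-02, -9.98123286
[... 678 characters left out ...]
,  0.00000000e+00,
         1.00000000e+00]])}
{'time': 0.1, 'joint_positions': array([ 1.00600664e+00,  3.42646396e-01,  1.52491883e+00,  2.26068618e-06,
        1.27540314e+00, -1.46008685e-01]), 'dq': array([ 0.000334  , -0.00366556, -0.00262208,  0.00096493, -0.00204677,
        0.00013897]), 'tau': array([ 2.51364130e-03, -4.32007742e+01, -2.44693977e+01,  7.19201728e-02,
        5.25799650e-02, -1.05009080e-04]), 'tool_pos': array([213.27647974, 479.32975078, 226.11884281]), 'tcp_rot': array([ 2.99401252,  1.56942061, -2.13715813]), 'contact_force': array([ 0.35978215, -0.4428349 ,  0.88071745]), 'moment': array([-0.05038206, -0.00041877,  0.03493571]), 'grip_width': 92.10111206067337}
```

View pics/side0.png

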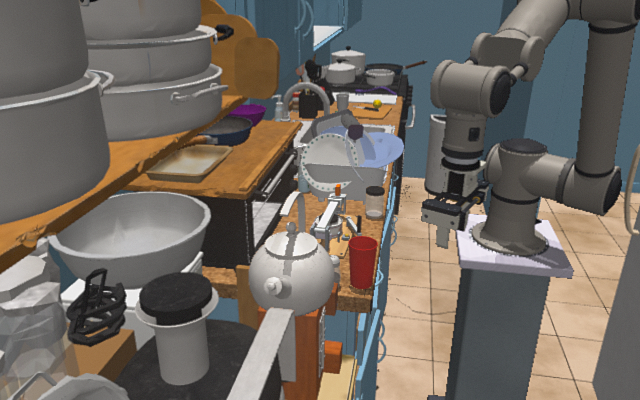

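View pics/top0.png

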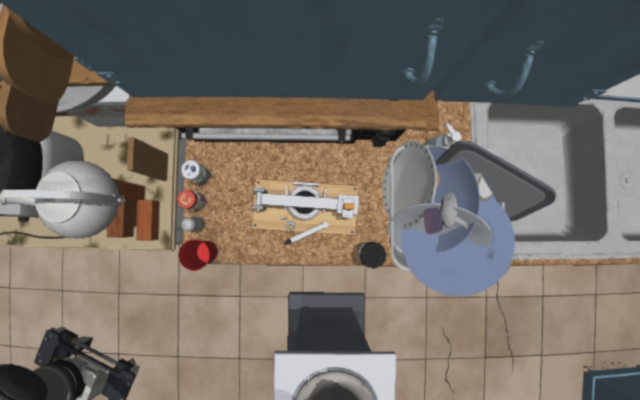

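Side shows the press, partly hidden behind the kettle, around (335,215). Top shows the press board at about (250–358, 180–235), with the knob near (348,205) and the keeper open from roughly (325,226) to (288,241). I'll enlarge that area.

Run:
```python
import cv2
im=cv2.imread("pics/top0.png")[165:260,235:395]
cv2.imwrite("pics/top0c.png",cv2.resize(im,None,fx=5,fy=5,interpolation=cv2.INTER_CUBIC))
```

```text
(no output)
```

View pics/top0c.png

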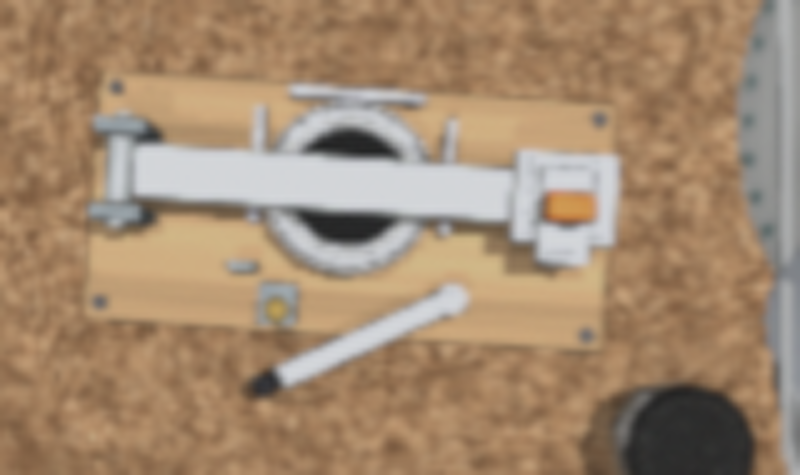

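The crop shows the board corners at (107,73), (616,103), (600,350) and (88,318). The knob top is at (571,206), the pivot at (454,298) and the post top at about (263,382). The brass nub is at (277,308).

```bash
cat > h.py <<'E'
import numpy as np, cv2
from scipy.spatial.transform import Rotation as Rot
from scipy.optimize import least_squares
from plant import *
def ray(name,uv,pose=None):
    ci=camera_info(name); P=ci["pose"] if pose is None else pose
    d=cv2.undistortPoints(np.array([[uv]],float),ci["camera_matrix"],ci["dist"])[0,0]
    return P[:3,3], P[:3,:3]@np.array([d[0],d[1],1])
def at_z(name,uv,z,pose=None):
    o,d=ray(name,uv,pose); return (o+d*(z-o[2])/d[2])
def wpose(o=None):
    o=o or get_obs(); T=np.eye(4); T[:3,:3]=Rot.from_euler('xyz',o["tcp_rot"]).as_matrix(); T[:3,3]=o["tool_pos"]
    return T@camera_info("wrist")["mount"]
E
python3 - <<'E'
from h import *
c=lambda u,v:(235+(u+.5)/5-.5,165+(v+.5)/5-.5)
L=np.array([[55,135],[55,-135],[-75,-135],[-75,135]])
W=np.array([at_z("top",c(*p),10)[:2] for p in [(107,73),(616,103),(600,350),(88,318)]])
f=lambda q:((L@np.array([[np.cos(q[2]),np.sin(q[2])],[-np.sin(q[2]),np.cos(q[2])]])+q[:2])-W).ravel()
s=least_squares(f,[480,50,0]); print(s.x,s.fun.round(1))
q=s.x; R=np.array([[np.cos(q[2]),-np.sin(q[2])],[np.sin(q[2]),np.cos(q[2])]])
for n,p,z in [("knob",(571,206),124.5),("pivot",(454,298),38),("post",(263,382),90),("nub",(277,308),30)]:
    w=at_z("top",c(*p),z); print(n,w.round(1),"local",(R.T@(w[:2]-q[:2])).round(1))
print("hinge pred",R@[-52,-55]+q[:2],"post shut",R@[-52,45]+q[:2])
o=get_obs(); M=Rot.from_euler('xyz',o["tcp_rot"]).as_matrix(); print(M.round(3))
for n,uv in [("cup",(197,255)),("jar",(372,255))]: print(n,at_z("top",uv,100))
E
```

```text
[ 5.42068156e+02  8.17451856e+01 -4.98126138e-02] [ 1.6  2.7  0.4 -1.9 -1.1 -2.9 -1.   2.1]
knob [530.  -21.4 124.5] local [  -6.9 -103.7]
pivot [487.4  30.   38. ] local [-52.  -54.4]
post [446.2 121.6  90. ] local [-97.8  35. ]
nub [481.3 119.3  30. ] local [-62.6  34.5]
hinge pred [487.39409553  29.40259202] post shut [492.37329717 129.27855285]
[[-0.001 -0.914  0.407]
 [-0.001  0.407  0.914]
 [-1.     0.    -0.001]]
cup [410.30586955 334.01245658 100.        ]
jar [415.66557057 -79.35905799 100.        ]
```

Call:
carry_out(rows=[[30,-40,0,5],[55,-80,0,10],[75,-115,0,15],[100,-150,-5,21],[120,-185,-10,21],[145,-220,-20,21],[165,-255,-30,21],[190,-290,-40,21],[215,-330,-50,21],[233,-357,-56,21],[233,-357,-56,21],[233,-357,-56,21]], hand=60)

```text
time: 1.1
tool_pos: [447.6, 119.1, 168.9]
tcp_rot: [2.585, 1.568, -2.184]
contact_force: [0.2, -0.3, -0.2]
grip_width: 60.1
```

Run:
```python
from h import *
o=get_obs(); T=wpose(o); im=capture("wrist"); np.save("T1.npy",T)
cv2.imwrite("pics/w1.png",cv2.resize(im[:,:,::-1],None,fx=1.25,fy=1.25,interpolation=cv2.INTER_CUBIC))
print(o["time"],o["tool_pos"],Rot.from_euler('xyz',o["tcp_rot"]).as_matrix().round(3),o["grip_width"])
ci=camera_info("wrist")
for n,p in dict(post=(446.2,121.6,90),hinge=(487.4,29.7,38),knobtop=(530,-21.4,124.5)).items():
    Q=np.linalg.inv(T); print(n,cv2.projectPoints(np.array([p],float),cv2.Rodrigues(Q[:3,:3])[0],Q[:3,3],ci["camera_matrix"],ci["dist"])[0].ravel()*1.25)
```

```text
1.1 [447.64262412 119.13911131 168.92751909] [[-0.002 -0.998  0.057]
 [-0.002  0.057  0.998]
 [-1.     0.002 -0.002]] 60.05292712203967
post [407.29671929 256.13339918]
hinge [297.87736358 292.39402425]
knobtop [194.30059261 406.42964905]
```

View pics/w1.png

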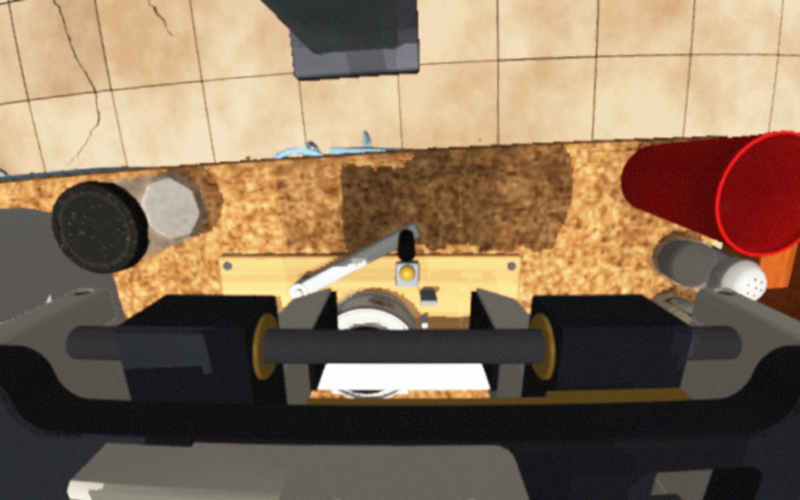

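The wrist view puts the black post top at about (405,256) and the pivot at (297,291). The predictions were (407,256) and (298,292), so the estimates hold. Next I descend and pinch the post.

Call:
carry_out(rows=[[-1,2,-35,0],[-1,2,-70,0],[-1,2,-95,0],[-1,2,-109,0],[-1,2,-109,0],[-1,2,-109,0]])

```text
time: 1.65
tool_pos: [444.8, 123.8, 60.3]
tcp_rot: [1.998, 1.567, -2.769]
contact_force: [-0.5, 0.4, -0.5]
grip_width: 60.0
```

Call:
carry_out(rows=[[0,0,0,0],[0,0,0,0],[0,0,0,0],[0,0,0,0],[0,0,0,0],[0,0,0,0],[0,0,0,0],[0,0,0,0]], hand=8)

```text
time: 2.32
tool_pos: [446.3, 122.2, 60.4]
tcp_rot: [3.095, 1.566, -1.67]
contact_force: [9.3, -18.6, -6.9]
grip_width: 11.2
```

Call:
carry_out(rows=[[0,-1,0,0],[5,0,0,0],[10,2,0,0],[15,3,0,0],[20,4,0,0],[25,5,0,0],[30,6,0,0],[35,6,0,0],[40,6,0,0]])

```text
time: 3.07
tool_pos: [484.6, 129.9, 60.6]
tcp_rot: [2.033, 1.566, -2.733]
contact_force: [-5.3, 9.3, 7.3]
grip_width: 10.9
```

Call:
carry_out(rows=[[3,0,0,0],[6,0,0,0],[8,0,0,0],[10,0,0,0],[11,0,0,0],[12,0,0,0],[12,0,0,0]])

```text
time: 3.65
tool_pos: [495.5, 130.1, 60.5]
tcp_rot: [1.864, 1.564, -2.902]
contact_force: [-4.3, 3.9, 3.2]
grip_width: 11.4
```

Call:
carry_out(rows=[[2,0,0,0],[3,0,0,0],[4,0,0,0],[4,0,0,0]])

```text
time: 3.98
tool_pos: [495.7, 130.2, 60.2]
tcp_rot: [1.755, 1.556, -3.011]
contact_force: [-13.0, 3.1, 11.2]
grip_width: 11.4
```

Run:
```python
from h import *
o=get_obs(); T=wpose(o); im=capture("wrist"); np.save("T2.npy",T); t=capture("top")
a=cv2.resize(im[:,:,::-1],None,fx=1.25,fy=1.25,interpolation=cv2.INTER_CUBIC)
cv2.imwrite("pics/w2.png",a)
print(o["tool_pos"],o["contact_force"],o["grip_width"])
```

```text
[495.74342981 130.20989276  60.17095612] [-12.97529788   3.10642635  11.15328265] 11.380585953087381
```

View pics/w2.png

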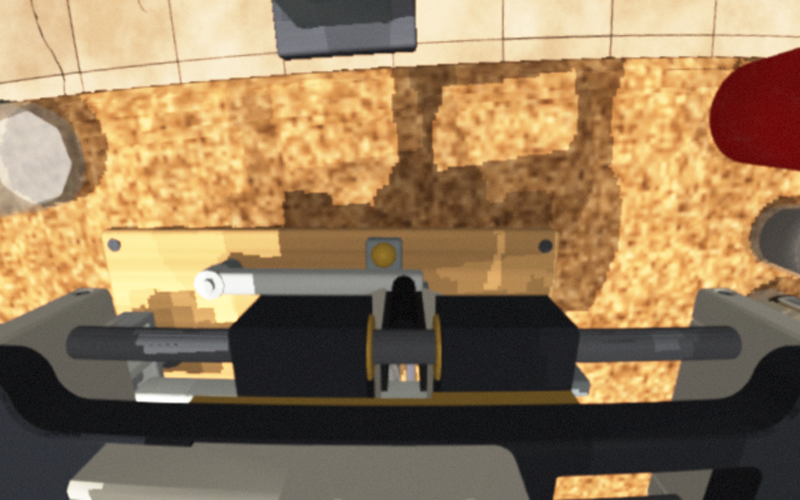

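The bar now lies parallel to the board's edge, with the pivot at (210,284) and the nub at (384,255) in front of it. The force rose with no further motion, so the bar is at its stop. I'll release and rise.

Call:
carry_out(rows=[[0,0,0,0],[0,0,0,0],[0,0,0,0],[0,0,0,0],[0,0,0,0]], hand=50)

```text
time: 4.5
tool_pos: [496.2, 130.0, 60.2]
tcp_rot: [1.775, 1.557, -2.991]
contact_force: [-0.4, 0.1, -0.1]
grip_width: 40.0
```

Call:
carry_out(rows=[[0,0,30,0],[0,0,65,0],[0,0,100,0],[0,0,130,0],[0,-15,150,0],[0,-35,150,0],[-5,-50,150,0],[-10,-60,150,0],[-10,-60,150,0],[-10,-60,150,0]])

```text
time: 5.33
tool_pos: [486.1, 69.9, 210.1]
tcp_rot: [1.75, 1.557, -3.017]
contact_force: [0.0, 0.1, -0.5]
grip_width: 50.1
```

Run:
```python
from h import *
o=get_obs(); T=wpose(o); im=capture("wrist"); np.save("T3.npy",T)
cv2.imwrite("pics/w3.png",cv2.resize(im[150:,:,::-1][:, 60:580],None,fx=1.5,fy=1.5,interpolation=cv2.INTER_CUBIC))
t=capture("top")[165:260,235:395,::-1]; cv2.imwrite("pics/t3.png",cv2.resize(t,None,fx=5,fy=5,interpolation=cv2.INTER_CUBIC))
print(o["time"],o["tool_pos"],o["joint_positions"])
```

```text
5.3333 [486.14238982  69.87197093 210.05537011] [-0.01218879  0.30319463  1.62956026 -0.00203298  1.22273381 -1.52757113]
```

View pics/w3.png

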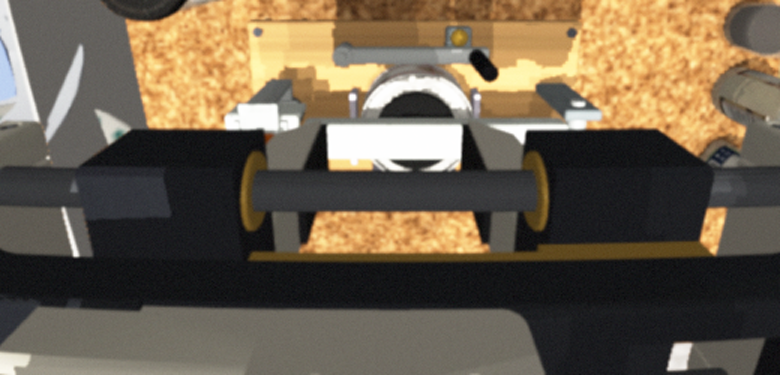

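The bar is still parallel to the board's front edge, with the pivot at (344,53) and the post base near (472,58), and it stayed put on release. Now I turn and go above the knob.

Call:
carry_out(rows=[[0,0,0,-7],[4,-10,0,-14],[8,-20,0,-21],[12,-30,0,-28],[16,-40,0,-35],[20,-50,0,-42],[24,-60,0,-49],[28,-70,0,-56],[32,-80,-5,-63],[36,-88,-15,-70],[40,-91,-25,-77],[44,-91,-35,-84],[44,-91,-40,-90],[44,-91,-40,-90],[44,-91,-40,-90]], hand=50)

```text
time: 6.68
tool_pos: [530.4, -19.8, 169.6]
tcp_rot: [1.811, 1.556, 1.762]
contact_force: [-0.3, -0.5, 0.3]
grip_width: 50.4
```

Run:
```python
from h import *
o=get_obs(); T=wpose(o); im=capture("wrist"); np.save("T4.npy",T)
cv2.imwrite("pics/w4.png",cv2.resize(im[:,:,::-1],None,fx=1.25,fy=1.25,interpolation=cv2.INTER_CUBIC))
print(o["time"],o["tool_pos"],Rot.from_euler('xyz',o["tcp_rot"]).as_matrix().round(3),o["grip_width"],o["joint_positions"].round(2))
ci=camera_info("wrist"); Q=np.linalg.inv(T)
for n,p in dict(post=(492.4,129.3,90),hinge=(487.4,29.7,38),knobtop=(530,-21.4,124.5)).items():
    print(n,cv2.projectPoints(np.array([p],float),cv2.Rodrigues(Q[:3,:3])[0],Q[:3,3],ci["camera_matrix"],ci["dist"])[0].ravel()*1.25)
```

```text
6.6833 [530.41749094 -19.81475481 169.62067561] [[-0.003  0.049  0.999]
 [ 0.014  0.999 -0.049]
 [-1.     0.014 -0.003]] 50.39215780032302 [-0.19  0.41  1.59  0.01  1.15 -0.15]
post [323.95289272  13.86268738]
hinge [343.51108266 181.40031323]
knobtop [401.73325146 279.82877425]
```

View pics/w4.png

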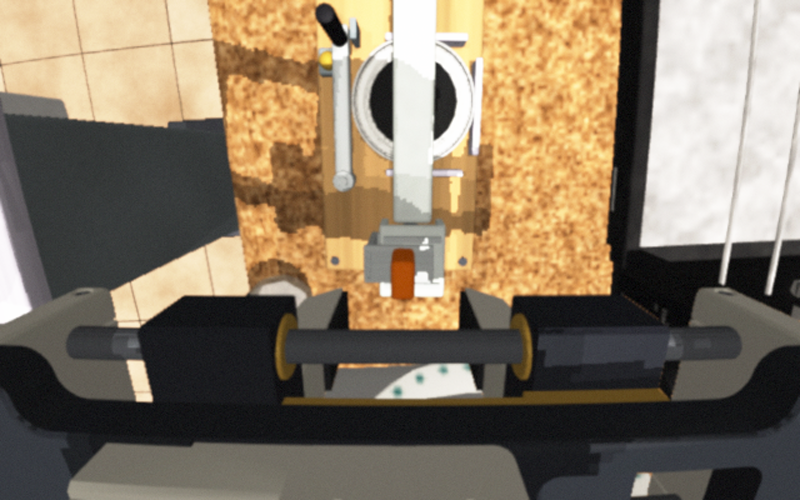

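The knob top is centred at about (402,278), against a prediction of (402,280). The post top is at about (325,12), where the shut pose predicts (324,14), so the keeper is confirmed shut. I'll descend and pinch the knob.

Call:
carry_out(rows=[[0,-1,-25,0],[0,-1,-50,0],[0,-1,-65,0],[0,-1,-72,0],[0,-1,-72,0]], hand=50)

```text
time: 7.15
tool_pos: [530.0, -20.6, 97.1]
tcp_rot: [1.888, 1.556, 1.841]
contact_force: [-0.5, 0.7, -0.0]
grip_width: 50.2
```

Call:
carry_out(rows=[[0,0,0,0],[0,0,0,0],[0,0,0,0],[0,0,0,0],[0,0,0,0],[0,0,0,0],[0,0,0,0]], hand=8)

```text
time: 7.73
tool_pos: [529.8, -20.6, 97.6]
tcp_rot: [1.906, 1.556, 1.859]
contact_force: [-3.9, -0.1, 4.3]
grip_width: 13.8
```

Gripped (13.8 mm). Now pull along press −x.

Call:
carry_out(rows=[[-3,0,0,0],[-6,0,0,0],[-9,0,0,0],[-12,1,0,0],[-15,1,0,0],[-18,1,0,0],[-20,1,0,0],[-20,1,0,0]])

```text
time: 8.4
tool_pos: [511.8, -19.7, 98.0]
tcp_rot: [1.527, 1.557, 1.479]
contact_force: [8.1, 0.7, -5.3]
grip_width: 13.4
```

Call:
carry_out(rows=[[-2,0,0,0],[-4,0,0,0],[-4,0,0,0]])

```text
time: 8.65
tool_pos: [511.4, -19.6, 98.7]
tcp_rot: [0.991, 1.554, 0.943]
contact_force: [12.5, 2.9, -5.6]
grip_width: 13.9
```

Call:
carry_out(rows=[[-3,1,4,0],[-3,2,8,0],[-3,3,13,0],[-3,5,19,0],[-3,7,25,0],[-3,9,31,0],[-3,12,37,0],[-3,12,37,0]])

```text
time: 9.32
tool_pos: [511.9, -8.4, 137.5]
tcp_rot: [0.598, 1.548, 0.55]
contact_force: [11.5, -2.3, -5.4]
grip_width: 13.3
```

Call:
carry_out(rows=[[-3,3,6,0],[-3,6,12,0],[-3,9,18,0],[-2,13,25,0],[-2,17,32,0],[-2,22,39,0],[-2,27,46,0],[-1,32,52,0],[-1,37,58,0],[-1,41,63,0],[-1,41,63,0],[-1,41,63,0],[-1,41,63,0]])

```text
time: 10.4
tool_pos: [514.2, 31.1, 201.5]
tcp_rot: [0.363, 1.542, 0.315]
contact_force: [11.5, -4.7, -2.4]
grip_width: 13.9
```

Run:
```python
from h import *
o=get_obs(); im=capture("wrist"); s=capture("side")[150:290,270:400]; t=capture("top")[165:260,235:395]
a=cv2.resize(im[:,:,::-1],(560,350)); b=cv2.resize(s[:,:,::-1],(232,250)); 
c=np.zeros((600,800,3),np.uint8); c[:350,:560]=a; c[:250,560:792]=b
c[355:592,:400]=cv2.resize(t[:,:,::-1],(400,237),interpolation=cv2.INTER_CUBIC); cv2.imwrite("pics/f1.png",c)
print(o)
```

```text
{'time': 10.4, 'joint_positions': array([-0.09556615,  0.33056086,  1.61511364,  0.01239474,  1.169707  ,
       -0.05206538]), 'dq': array([-0.00123318,  0.00156101, -0.00152838, -0.00030975,  0.00117894,
        0.00075099]), 'tau': array([ 2.90900767e+00, -4.31054413e+01, -1.87999803e+01,  1.28117815e+00,
        3.20899464e+00, -2.58260180e-02]), 'tool_pos': array([514.16951194,  31.10905591, 201.47905262]), 'tcp_rot': array([0.36290074, 1.5421842 , 0.31471031]), 'contact_force': array([11.53594814, -4.71023691, -2.39797447]), 'moment': array([-1.01637873, -1.45615596, -0.06144208]), 'grip_width': 13.910197494663068}
```

View pics/f1.png

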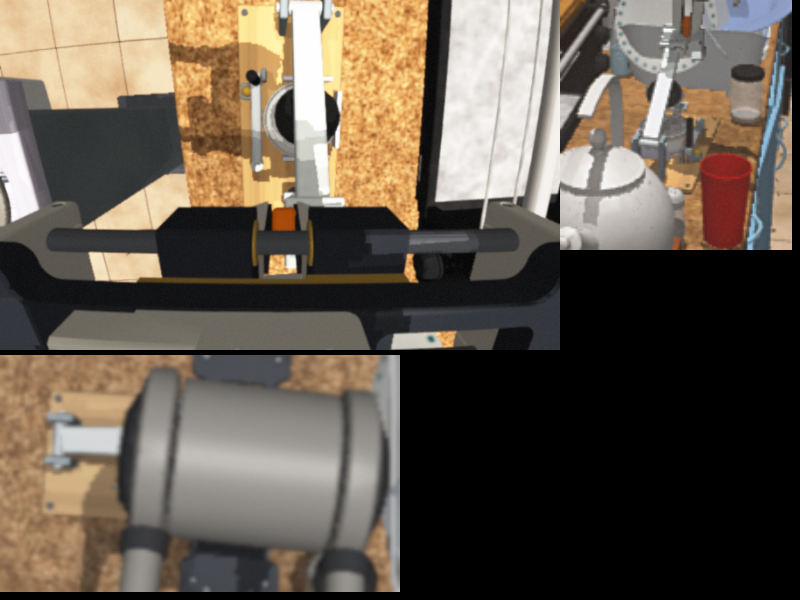

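The wrist view shows the arm raised with the knob held between the pads at (284,218). The keeper lies straight behind the nub at (245,92), and the tin is centred in its nest at (303,118). Side view: arm raised, cup and jar in place. Handing in.

Run:
```python
from plant import *
o=get_obs(); print(o["time"],o["tool_pos"],abs(o["dq"]).max(),o["grip_width"]); print(close_job())
```

```text
10.55 [514.15921225  31.04436743 201.40669534] 0.0009759078736214887 13.821913998010189
the job is handed in; nothing more can be done
None
```

The job is done and handed in at 10.55 s; no verdict is reported.

- **Keeper:** I pinched the post and swung the bar until the force rose with no further motion. After release, the wrist view showed the post within about 2 px of the predicted shut position, behind the nub.
- **Latch and arm:** I pulled the knob out 18 mm to its stop, where the force rose to 12.5 N with no further travel. I then raised the arm along its arc by 103 mm, which works out at about 30°.
- **Last checks:** The gripper still held the knob (13.8 mm opening) and the joints were essentially still (under 0.001 rad/s). The wrist view showed the tin in its nest and the keeper shut. The side view showed the cup and jar standing.
- **Not checked at the end:** I did not look at the spice jars, salt shaker or soap bottle individually, and I inferred the arm angle from the tool position rather than measuring it. None of the checks disagreed.

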